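# Rack the tapping bars heavy end down

### The job

In this pottery store, put both of the loose tapping bars (short square wooden bars with black rubber ends) away in the two-sided sloping rack, each lying in a bay of its own with its heavy end at the low, outer end. Each bar has a lead weight hidden in one end and looks the same both ways round; lifting it by the middle shows which end is heavy. Any bay on either side of the rack will do; let go of the bars so that they lie at rest on the rack.

Things in the scene. Friction and masses are not known exactly. Their poses are not given: they have to be found in the camera images.
- bar_a: One of two tapping bars, alike outside, loose on the bench: brown wooden shank 28 mm square, a black rubber cap 32 mm square and 30 mm long on each end, 150 mm long in all. Origin: at mid-length on the caps' underside (shank spans 2 to 30 mm above it); x along the bar, z up. The axes do not tell which end is heavy. Grip across the shank at mid-length, 60 N or more, or it may sag.
- bar_b: The other tapping bar: same size, origin and axes; its heavy end must be found for itself. Either bar weighs 3.5 to 5 N and balances about 33 mm from mid-length toward its heavy end, so held level by the middle it pulls that end down with 0.11 to 0.17 N m.
- rack: Fixed plywood rack, 190 x 370 mm, 130 high, like a roof. Origin: centre of its underside, z up. Ridge along x; slopes fall to +y and -y at 28 degrees, two bays each. A bar centred in a bay, pointing down the slope, has its mid-underside at x +-50, y +-95, z 65 mm. Its ends rest on rails between fins 52 apart and 26 high, 10 short of a foot stop 30 high; the middle 90 is open for fingers.
- foot_rails: The two low cross rails of the rack, one near the foot of each slope, fixed to it; origin and axes as the rack's. A bar's low end rests on one of them: with the heavy end there it bears over 2 N, with the light end under 1.5 N, which is how the right way round is judged. Rails are 24 mm wide, centred 58 mm down the slope from the bay's middle (the upper rails 58 mm up).
Mind the look-alikes: they are no part of the job. What is shaped like the bar_a but pink or turquoise is not meant.

How it is judged:
By the outcome, as a careful person would: the job done as asked, in the order asked, and still so for the second after the job is handed in, with the robot touching nothing.
It also fails if it takes over 58 s, if anything falls off the work surface, if the arm or the gripper's body presses on something with over 40 N, if the wrist force passes 120 N, or if a joint passes its speed limit or range.

### The arm

A 7-joint arm with a two-finger parallel gripper is mounted at the origin on the work surface. World frame = base frame: x ahead of the robot, y to its left, z up, the work surface at z = 0. Lengths are in m, angles in rad, forces in N, time in s.
With the tool pointing down it reaches from about 0.4 to 0.85 m from the base axis. Payload 10.4 kg.
Tool frame: the origin (TCP) lies between the finger pads; the fingertips stand 14 mm ahead of it and the grasp point (between the pads) lies 5 mm behind it; z points along the fingers, y is the direction in which the jaws open and shut (so a half turn about z gives the same grasp; the last joint's range is limited). The gripper opens to 87 mm and grips with 3 to 60 N. Pads are 19 mm wide; open, the fingers measure 117 mm over their backs; the gripper's body (75 mm by 190 mm) begins 51 mm behind the grasp point.
Start: joints at [-1.175, 0.332, -0.065, 1.46, 0.022, 1.35, -0.088], TCP at [0.254, 0.571, 0.201] pointing down, gripper open.
Joint ranges: [-2.6, 2.6], [-0.5, 2.12], [-1.47, 1.34], [0.16, 2.42], [-1.27, 4.41], [0.06, 2.06], [-2.6, 2.6]. Speed limits (rad/s): [2.22, 2.22, 2.79, 2.79, 3.14, 3.14, 3.14].

### API

Orientations are given as a unit quaternion [x, y, z, w].
In Python, from bench import readout, camera, calibration, order gives the robot as it stands.
- The arm moves only by the tool apply_moves, never from a script. Its argument "deltas" is a list of rows, each an object with "translation": the shift along the world's x, y, z in m, a list of three; "turn": the turn, a rotation vector about the world's x, y, z in rad, a list of three; "hand": the finger opening in m, from 0 to 0.087. A call has 1 to 5 rows; each row shifts and turns the pose as measured when the row begins; what a row does not reach is not made up. A row lasts 1/10 s, in which the tool goes at most 50 mm and 8.59 degrees, less where a joint would pass 70% of its speed; a pose out of reach is approached as far as the arm can. A call with a gripper value outside its range is refused whole. The fingers move at their own pace and stop on an object; "newtons" is the grip in N (left out, the last holds). Time passes only in rows, so rows that do not move let the fingers close. It gives the time, the measured TCP pose, the force and the opening at its end, in the units of the state.
- readout.read_state(): the state, without advancing time (a new reading comes with each control period).
- camera(name): name is "side" or "top" or "wrist"; returns the picture (400x640x3 uint8, red, green, blue); there is no depth.
- calibration(name): a dict with "fx", "fy", "cx", "cy" (pixels), "D" ([k1, k2, p1, p2, k3] as OpenCV has them; the pictures are not rectified), "extrinsics" (4x4, takes a point from world to camera coordinates). Camera axes: x right, y down, z forward; pixel columns grow to the right and rows downward; lengths in m; the calibration is good to about 2 mm. A picture is of the moment at which its call begins: read the wrist's pose just before it. calibration takes no time and is no camera call; for the wrist camera it gives the pose at the moment of the call.
- order.close_job(): hands the job in, once; it reports no verdict.
The state is a dict: "time": time; "joint_positions": joint angles; "joint_vel": joint speeds; "joint_torque": joint torques, N m; "ee_pos": TCP position; "eef_rot": TCP orientation; "ft_force": force on the tool from outside, world axes, zero at the start; "torque": the same for the moment, N m; "width": finger opening in m.
Only numpy, scipy, OpenCV 4.12 (cv2) and the standard library are available. Lean on these libraries where they do the work, as an engineer would, in place of code of your own. Each camera call takes 0.05 s, during which the arm holds its last target. There are 200 camera calls.

## Working session

There is one attempt and no reset: what is moved stays moved. The work goes in short steps, Python scripts to look and compute and a tool call to move; the robot and the scene stay as the last step left them, time stands still between calls to the robot, and variables do not carry over. Pictures are saved under pics/ and viewed, about 8 in all and at most 12, crops included, and the job is handed in when it is done.

Besides the shell and the picture viewer there is one more tool, called after "Call:" as name(argument=value, ...) on one line, values as JSON. apply_moves: Moves the arm, as the interface text tells. Its arguments: {"type":"object","properties":{"deltas":{"type":"array","items":{"type":"object","properties":{"translation":{"type":"array","items":{"type":"number"}},"turn":{"type":"array","items":{"type":"number"}},"hand":{"type":"number"}}}},"newtons":{"type":"number"}},"required":["deltas"]}

```bash
ls; mkdir -p pics; python3 - <<'E'
from bench import readout,camera,calibration
import cv2,numpy as np
s=readout.read_state();print(s)
for n in("side","top"):
    im=camera(n);cv2.imwrite(f"pics/{n}0.png",im[:,:,::-1])
    c=calibration(n);print(n,c)
E
```

```text
pics
{'time': 0.0, 'joint_positions': array([-1.17458652,  0.33289634, -0.06471417,  1.46091986,  0.02159623,
        1.3499149 , -0.08848799]), 'joint_vel': array([-7.80016492e-04, -2.49048904e-03, -2.94475310e-04,  3.99924556e-05,
        1.80811945e-03, -1.11682497e-03, -1.52850081e-03]), 'joint_torque': array([-9.64757805e-05, -6.23255682e+01,  2.51458772e-02, -3.89901567e+01,
       -6.11281721e-02,  3.96420434e-02,  1.39212812e-04]), 'ee_pos': array([0.25399931, 0.57060454, 0.20034897]), 'eef_rot': array([ 2.07855721e-01,  9.78159230e-01, -7.11210428e-04, -1.21459318e-04]), 'ft_force': array([-0.11897216, -0.67689529,  0.51517949]), 'torque': array([-0.00661977, -0.00124746, -0.02364362]), 'width': 0.08695280514902524}
side {'fx': 472.5972722779367, 'fy': 472.5972722779367, 'cx': 319.28249996665585, 'cy': 202.82655668796002, 'D': array([0.02885397, 0.        , 0.        , 0.        , 0.        ]), 'extrinsics': array([[ 0.97987492, -0.19952593, -0.00587706, -0.45466925],
       [-0.14294181, -0.6808301 , -0.71835786,  0.0731104 ],
       [ 0.13932974,  0.70474093, -0.69564894,  1.42657144],
       [ 0.        ,  0.        ,  0.        ,  1.        ]])}
top {'fx': 404.8988470617356, 'fy': 404.8988470617356, 'cx': 314.2414934125099, 'cy': 192.85186381216596, 'D': array([-0.07445965,  0.        ,  0.        ,  0.        ,  0.        ]), 'extrinsics': array([[-0.00345028, -0.9998328 , -0.01795734,  0.00433826],
       [-0.98208744,  0.00677105, -0.18830404,  0.48410073],
       [ 0.18839414,  0.01698598, -0.9819466 ,  1.0463419 ],
       [ 0.        ,  0.        ,  0.        ,  1.        ]])}
```

```bash
python3 -c "
import cv2,numpy as np
a=cv2.imread('pics/side0.png');b=cv2.imread('pics/top0.png')
cv2.imwrite('pics/both0.png',cv2.resize(np.vstack([a,b]),(640,800))[:, :]) 
"
```

```text
(no output)
```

View pics/side0.png

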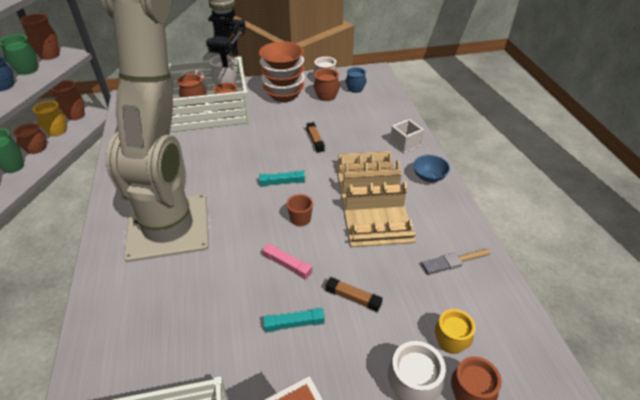

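View pics/top0.png

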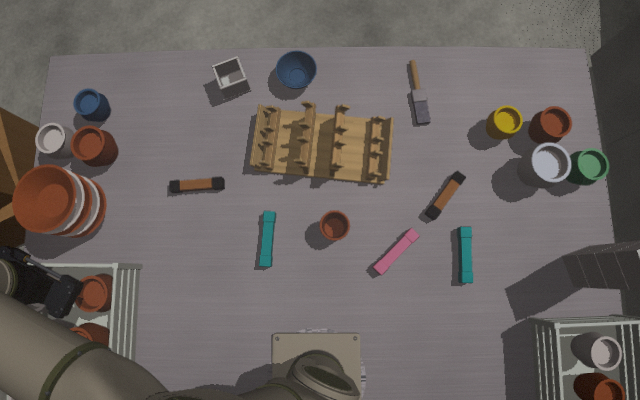

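The side view shows brown bars at (316,136) and (353,293), and the rack at about (375,195). In the top view the bars are at (197,185) and (445,196), with the rack at (322,145). I'll zoom in on these for corner picking.

```bash
python3 - <<'E'
import cv2,numpy as np
a=cv2.imread('pics/side0.png');b=cv2.imread('pics/top0.png')
def crop(im,x,y,w,h,k):
    c=cv2.resize(im[y:y+h,x:x+w],None,fx=k,fy=k,interpolation=cv2.INTER_CUBIC)
    for i in range(0,w,10): cv2.line(c,(i*k,0),(i*k,6 if i%50 else 14),(0,0,255),1); 
    for j in range(0,h,10): cv2.line(c,(0,j*k),(6 if j%50 else 14,j*k),(0,0,255),1)
    return c
r=np.zeros((600,800,3),np.uint8)
r[0:300,0:450]=crop(b,248,95,150,100,3)   # top rack
r[300:600,0:270]=crop(a,335,148,90,100,3)  # side rack
r[0:150,460:800][:, :325]=crop(b,165,170,65,30,5)
r[160:460,460:760]=crop(b,415,160,60,60,5)
r[300:525,280:430]=crop(a,300,115,30,45,5)
r[465:600,460:790][:135,:325]=crop(a,320,273,65,45,5)[30:165] if False else crop(a,320,275,65,27*1,5)[:135]
cv2.imwrite('pics/z0.png',r)
E
```

```text
(no output)
```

View pics/z0.png

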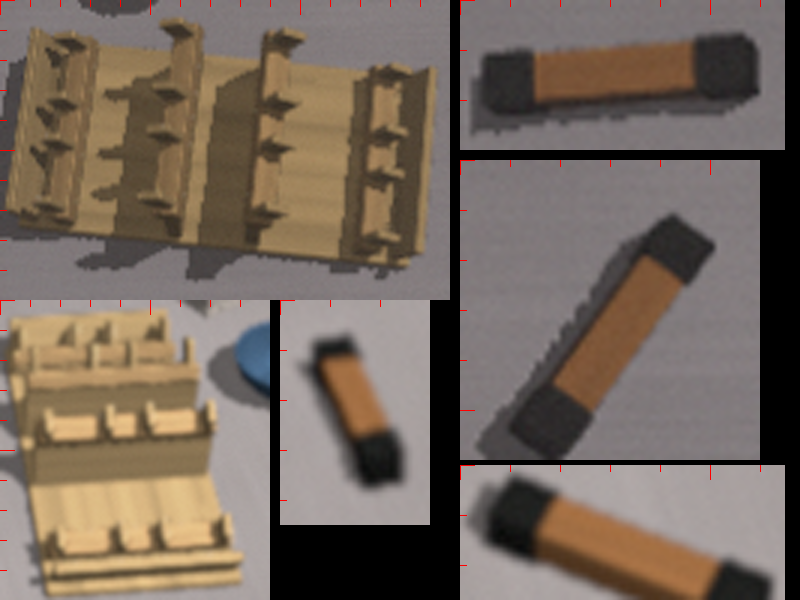

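The crops show the bar/cap borders. The rack has foot stops at the left and right ends of the top view, so the slopes fall roughly towards ±y in the world. Next I triangulate the bars and fit the rack pose with a wireframe check.

```bash
cat > h.py <<'E'
import cv2,numpy as np
from bench import calibration
from scipy.spatial.transform import Rotation as R
def cal(n):
    c=calibration(n);K=np.array([[c['fx'],0,c['cx']],[0,c['fy'],c['cy']],[0,0,1]]);return K,c['D'],c['extrinsics']
def proj(c,P):
    K,D,E=c;return cv2.projectPoints(np.atleast_2d(P).astype(float),cv2.Rodrigues(E[:3,:3])[0],E[:3,3],K,D)[0][:,0]
def norm(c,p): return cv2.undistortPoints(np.array([p],float)[:,None],c[0],c[1])[0,0]
def tri(c1,p1,c2,p2):
    X=cv2.triangulatePoints(c1[2][:3],c2[2][:3],norm(c1,p1)[:,None],norm(c2,p2)[:,None])[:,0];X=X[:3]/X[3]
    return X,np.linalg.norm(proj(c1,X)[0]-p1),np.linalg.norm(proj(c2,X)[0]-p2)
def onz(c,p,z):
    E=c[2];d=E[:3,:3].T@np.r_[norm(c,p),1];o=-E[:3,:3].T@E[:3,3];return o+d*(z-o[2])/d[2]
c28,s28=np.cos(np.radians(28)),np.sin(np.radians(28))
def rackpt(pose,x,side,u,h):  # u down slope from bay middle, h normal to slope
    y=.095+u*c28+h*s28;z=.065-u*s28+h*c28
    return rackw(pose,[x,side*y,z])
def rackw(pose,p):
    c,s=np.cos(pose[2]),np.sin(pose[2]);return np.array([pose[0]+c*p[0]-s*p[1],pose[1]+s*p[0]+c*p[1],p[2]])
E
python3 - <<'E'
from h import *
from scipy.optimize import least_squares
S,T=cal('side'),cal('top')
for n,a,b in (('1+y',(180,185),(311.6,126.6)),('1-y',(212,183.6),(318.4,142)),('2-x',(437.4,207.6),(337,286)),('2+x',(456,181.8),(371,297))):
    print(n,tri(T,a,S,b))
obs=[(S,(350,246.3),(-.095,-.185,0)),(S,(415.3,242.3),(.095,-.185,0)),(T,(384,184.3),(-.095,-.185,0))]
f=lambda q:np.concatenate([proj(c,rackw(q,P))[0]-p for c,p,P in obs])
q=least_squares(f,[.6,0,0]).x;print(q,f(q).round(1))
r=np.zeros((600,800,3),np.uint8)
for nm,c,(x,y,w,h),k,(ox,oy) in (('top',T,(244,90,158,112),3,(0,0)),('side',S,(332,146,90,106),5,(0,0))):
    im=cv2.imread(f'pics/{nm}0.png');im=cv2.resize(im[y:y+h,x:x+w],None,fx=k,fy=k,interpolation=cv2.INTER_CUBIC)
    def L(P,Q,col):
        a,b=[tuple(int(v) for v in ((proj(c,p)[0]-[x,y]+.5)*k)) for p in(P,Q)];cv2.line(im,a,b,col,1)
    B=[(-.095,-.185,0),(.095,-.185,0),(.095,.185,0),(-.095,.185,0)]
    for i in range(4): L(rackw(q,B[i]),rackw(q,B[(i+1)%4]),(0,0,255))
    for sd in(1,-1):
        for u in(-.058,.058):
            L(rackpt(q,-.095,sd,u,0),rackpt(q,.095,sd,u,0),(255,0,0))
            for fx in(-.076,-.024,.024,.076): L(rackpt(q,fx,sd,u,0),rackpt(q,fx,sd,u,.026),(0,255,0))
        L(rackpt(q,-.095,sd,.085,0.03),rackpt(q,.095,sd,.085,0.03),(255,0,255))
    cv2.imwrite(f'pics/w_{nm}.png',im);print(im.shape)
E
python3 -c "
import cv2,numpy as np
a=cv2.imread('pics/w_top.png');b=cv2.imread('pics/w_side.png')
b=cv2.resize(b,None,fx=.7,fy=.7);r=np.zeros((600,800,3),np.uint8);r[:a.shape[0],:a.shape[1]]=a[:, :];r[600-b.shape[0]:,800-b.shape[1]:]=b;cv2.imwrite('pics/w0.png',r)"
```

```text
1+y (array([0.51141414, 0.37482625, 0.03457388]), np.float64(0.11478578679623704), np.float64(0.08671419490621324))
1-y (array([0.51761827, 0.28665069, 0.02759823]), np.float64(0.6282857242490013), np.float64(0.49099281431543346))
2-x (array([ 0.44383189, -0.33375077,  0.02794305]), np.float64(0.1687261951581426), np.float64(0.17664834435911972))
2+x (array([ 0.51700311, -0.38846408,  0.03343626]), np.float64(0.7778205875820001), np.float64(0.8420925118030615))
[ 0.62913121 -0.01643835 -0.09786585] [ 0.3  1.4 -0.3  0.1 -1.1 -0.1]
(336, 474, 3)
(530, 450, 3)
```

View pics/w0.png

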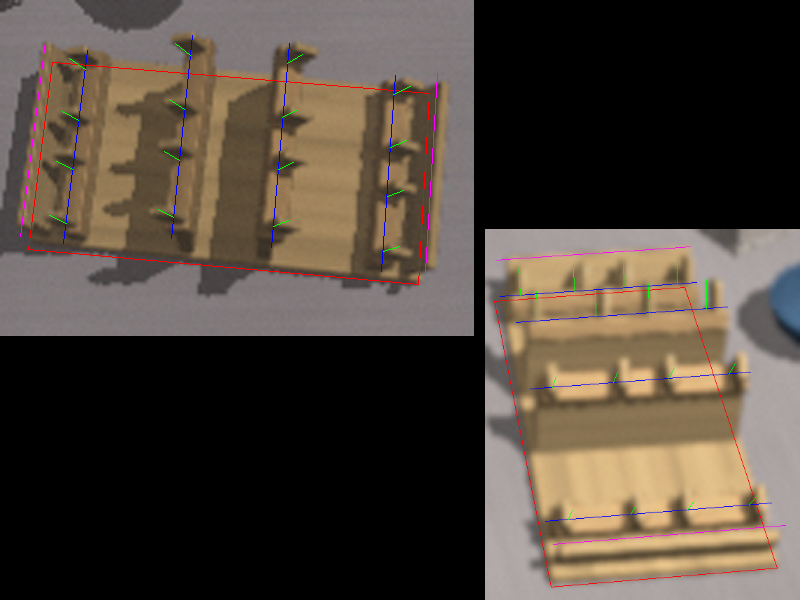

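The wireframe fits to within about 3 mm, and the fins suggest a +3 mm shift in x. The bar tops triangulate to z≈0.031 and the shank length to 0.088–0.091 (90 expected), so both are consistent. Moving to bar 1 (+y side): jaw angle from 66° to 4°.

Call:
apply_moves(deltas=[{"translation":[0.034,-0.03,0],"turn":[0,0,-0.14],"hand":0.087},{"translation":[0.034,-0.03,0],"turn":[0,0,-0.14],"hand":0.087},{"translation":[0.034,-0.03,0],"turn":[0,0,-0.14],"hand":0.087},{"translation":[0.034,-0.03,0],"turn":[0,0,-0.14],"hand":0.087},{"translation":[0.034,-0.03,0],"turn":[0,0,-0.14],"hand":0.087}], newtons=60)

```text
time: 0.6
ee_pos: [0.4201, 0.4196, 0.1977]
eef_rot: [0.535, 0.845, -0.001, -0.003]
ft_force: [0.1, 0.5, 0.1]
width: 0.0869
```

Call:
apply_moves(deltas=[{"translation":[0.032,-0.03,0],"turn":[0,0,-0.125],"hand":0.087},{"translation":[0.032,-0.03,0],"turn":[0,0,-0.125],"hand":0.087},{"translation":[0.03,-0.028,0],"turn":[0,0,-0.12],"hand":0.087},{"translation":[0,0,0],"turn":[0,0,0],"hand":0.087}])

```text
time: 1.0
ee_pos: [0.5219, 0.3198, 0.1967]
eef_rot: [0.692, 0.722, -0.002, -0.001]
ft_force: [-1.0, -0.3, 0.4]
width: 0.087
```

```bash
python3 - <<'E'
from h import *
from bench import readout,camera
s=readout.read_state();W=cal('wrist');im=camera('wrist')[:,:,::-1].copy()
r=R.from_quat(s['eef_rot']);print(s['ee_pos'],s['ft_force'],s['torque']);M=r.as_matrix();print(M.round(3))
cv2.imwrite('pics/wr1.png',im)
for cx,cy,yaw,col in((.5145,.331,np.radians(-86),(0,0,255)),):
    for zz in(.032,):
        P=[np.array([cx,cy,zz])+R.from_euler('z',yaw).apply([a,b,0]) for a,b in((.045,.014),(.045,-.014),(-.045,-.014),(-.045,.014))]
        p=proj(W,P);print(p);cv2.polylines(im,[p.astype(int)],True,col)
cv2.imwrite('pics/wr1o.png',im)
E
```

```text
[0.52187907 0.31984545 0.19668157] [-1.02579484 -0.34204409  0.3749615 ] [-0.1145925   0.03605463  0.00676559]
[[-0.042  0.999 -0.005]
 [ 0.999  0.042 -0.001]
 [-0.001 -0.005 -1.   ]]
[[326.28535887 203.45576156]
 [303.93563637 203.99608956]
 [300.84112491 130.4907138 ]
 [324.73656125 129.84428273]]
```

View pics/wr1o.png

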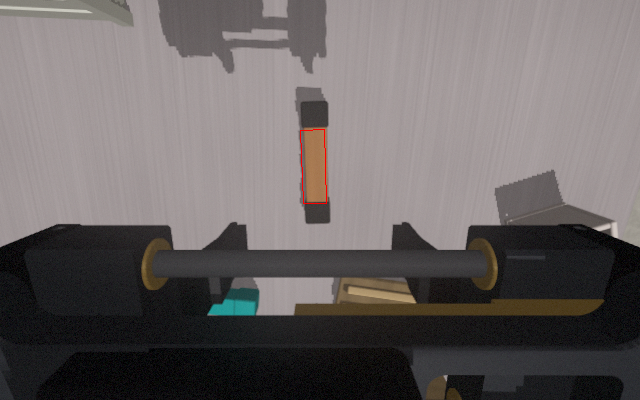

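The overlay sits on the brown shank (rows 127–204, cols 303–327), so the estimate holds in a third view too. Descending.

Call:
apply_moves(deltas=[{"translation":[-0.007,0.011,-0.04],"turn":[0,0.004,0.026],"hand":0.087},{"translation":[0,0,-0.04],"turn":[0,0,0],"hand":0.087},{"translation":[0,0,-0.035],"turn":[0,0,0],"hand":0.087},{"translation":[0,0,0],"turn":[0,0,0],"hand":0.087}])

```text
time: 1.45
ee_pos: [0.5091, 0.338, 0.0785]
eef_rot: [0.677, 0.736, -0.002, -0.005]
ft_force: [-0.2, -0.1, -0.1]
width: 0.0872
```

Call:
apply_moves(deltas=[{"translation":[0.005,-0.007,-0.03],"turn":[0,0,-0.01],"hand":0.087},{"translation":[0,0,-0.023],"turn":[0,0,0],"hand":0.087},{"translation":[0,0,0],"turn":[0,0,0],"hand":0.087}])

```text
time: 1.75
ee_pos: [0.5133, 0.3352, 0.0282]
eef_rot: [0.678, 0.735, -0.001, -0.006]
ft_force: [-0.3, -0.8, 0.6]
width: 0.0869
```

Call:
apply_moves(deltas=[{"translation":[0.001,-0.004,-0.009],"turn":[-0.007,-0.01,0],"hand":0.087},{"translation":[0,0,0],"turn":[0,0,0],"hand":0.022},{"translation":[0,0,0],"turn":[0,0,0],"hand":0.022},{"translation":[0,0,0],"turn":[0,0,0],"hand":0.022},{"translation":[0,0,0],"turn":[0,0,0],"hand":0.022}], newtons=60)

```text
time: 2.25
ee_pos: [0.5165, 0.3346, 0.0257]
eef_rot: [0.677, 0.736, 0.004, 0.001]
ft_force: [0.0, 0.8, -0.5]
width: 0.0629
```

Call:
apply_moves(deltas=[{"translation":[0,0,0],"turn":[0,0,0],"hand":0.022},{"translation":[0,0,0],"turn":[0,0,0],"hand":0.022},{"translation":[0,0,0],"turn":[0,0,0],"hand":0.022}])

```text
time: 2.55
ee_pos: [0.517, 0.3349, 0.0267]
eef_rot: [0.677, 0.736, 0.005, 0.001]
ft_force: [-0.3, -0.8, -0.2]
width: 0.0392
```

```bash
python3 - <<'E'
from bench import readout
s=readout.read_state();print(s)
E
```

```text
{'time': 2.55, 'joint_positions': array([-0.83175545,  0.45884813,  0.22972421,  1.69187341, -0.12046289,
        0.99483644, -0.47664524]), 'joint_vel': array([ 1.22736766e-03, -6.10194185e-04,  6.91210293e-04,  9.36057062e-06,
       -1.71666724e-03,  1.21404104e-03, -3.38855267e-04]), 'joint_torque': array([-1.95413787e-02, -6.36709356e+01,  5.15153199e+00, -3.36475289e+01,
       -6.09191135e-02, -5.29935071e-02, -1.30237913e-03]), 'ee_pos': array([0.51703839, 0.3349143 , 0.02665682]), 'eef_rot': array([0.67693245, 0.73602885, 0.00479229, 0.00101616]), 'ft_force': array([-0.34420784, -0.78896942, -0.19200561]), 'torque': array([-0.06129704,  0.04826312,  0.00693142]), 'width': 0.03917289207644309}
```

Call:
apply_moves(deltas=[{"translation":[-0.002,-0.004,-0.01],"turn":[0,0,0],"hand":0.04},{"translation":[0,0,0],"turn":[0,0,0],"hand":0.04}])

```text
time: 2.75
ee_pos: [0.5147, 0.3304, 0.0157]
eef_rot: [0.677, 0.736, 0.005, 0.001]
ft_force: [-0.8, -0.5, 0.3]
width: 0.0404
```

Call:
apply_moves(deltas=[{"translation":[0,0,0.001],"turn":[0,0,0],"hand":0.015},{"translation":[0,0,0],"turn":[0,0,0],"hand":0.015},{"translation":[0,0,0],"turn":[0,0,0],"hand":0.015},{"translation":[0,0,0],"turn":[0,0,0],"hand":0.015}], newtons=60)

```text
time: 3.15
ee_pos: [0.5146, 0.3301, 0.0163]
eef_rot: [0.677, 0.736, 0.004, 0.001]
ft_force: [0.2, -0.2, -0.2]
width: 0.0182
```

Call:
apply_moves(deltas=[{"translation":[0,0,0.03],"turn":[0,0,0],"hand":0.015},{"translation":[0,0,0.03],"turn":[0,0,0],"hand":0.015},{"translation":[0,0,0.03],"turn":[0,0,0],"hand":0.015},{"translation":[0,0,0],"turn":[0,0,0],"hand":0.015},{"translation":[0,0,0],"turn":[0,0,0],"hand":0.015}])

```text
time: 3.65
ee_pos: [0.5137, 0.3297, 0.109]
eef_rot: [0.677, 0.736, 0.004, 0.001]
ft_force: [-0.0, -0.2, -1.2]
width: 0.0152
```

```bash
cat > st.py <<'E'
from h import *
from bench import readout,camera
s=readout.read_state();M=R.from_quat(s['eef_rot']).as_matrix()
print('t',s['time'],'p',s['ee_pos'].round(4),'w',s['width'].round(4));print('F',s['ft_force'].round(2),'T',s['torque'].round(3))
print('x',M[:,0].round(3),'y',M[:,1].round(3),'z',M[:,2].round(3),'q',s['joint_positions'].round(2))
E
python3 st.py
```

```text
Traceback (most recent call last):
  File "st.py", line 4, in <module>
    print('t',s['time'],'p',s['ee_pos'].round(4),'w',s['width'].round(4));print('F',s['ft_force'].round(2),'T',s['torque'].round(3))
                                                     ^^^^^^^^^^^^^^^^
AttributeError: 'float' object has no attribute 'round'
```

The fingers closed to 15 mm, so they missed the bar. Looking again.

```bash
sed -i "s/s\['width'\].round(4)/round(s['width'],4)/" st.py; cat >> st.py <<'E'
import sys
if len(sys.argv)>1:
    W=cal('wrist');n=sys.argv[1];a=camera('wrist')[:,:,::-1];np.savez('pics/'+n,K=W[0],D=W[1],E=W[2])
    cv2.imwrite(f'pics/{n}.png',a)
    t=camera('top')[:,:,::-1];cv2.imwrite(f'pics/{n}_top.png',t);sd=camera('side')[:,:,::-1];cv2.imwrite(f'pics/{n}_side.png',sd)
    r=np.zeros((600,800,3),np.uint8);r[:300,:480]=cv2.resize(a,(480,300),interpolation=cv2.INTER_AREA)
    x,y,w,h=[int(v) for v in sys.argv[2:6]];r[300:,:400]=cv2.resize(t[y:y+h,x:x+w],(400,300))
    x,y,w,h=[int(v) for v in sys.argv[6:10]];r[300:,400:]=cv2.resize(sd[y:y+h,x:x+w],(400,300))
    cv2.imwrite(f'pics/{n}_c.png',r)
E
python3 st.py m1 120 130 133 100 250 80 133 100
```

```text
t 3.65 p [0.5137 0.3297 0.109 ] w 0.0152
F [-0.03 -0.17 -1.15] T [-0.075  0.077 -0.006]
x [-0.083  0.997  0.004] y [0.996 0.083 0.006] z [ 0.006  0.004 -1.   ] q [-0.84  0.36  0.25  1.64 -0.09  1.15 -0.49]
```

View pics/m1_c.png

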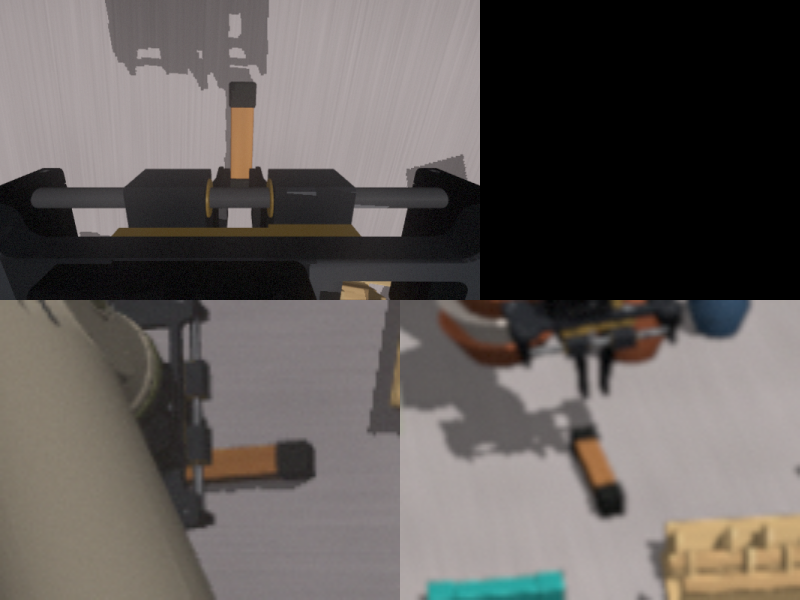

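```bash
python3 - <<'E'
from h import *
S,T=cal('side'),cal('top');W=cal('wrist')
tcp=np.array([.5137,.3297,.109])
for d in(-.005,.014): print(d,proj(S,tcp-[0,0,d]),proj(T,tcp-[0,0,d]),proj(W,tcp-[0,0,d]))
E=W[2];print('wristcam pos',-E[:3,:3].T@E[:3,3],E[:3,:3].round(2))
for P in([.5145,.331,.03],[.5114,.3748,.032],[.5176,.2867,.032]): print(proj(S,P),proj(T,P),proj(W,P))
E
```

```text
-0.005 [[314.19389732 114.96197549]] [[186.68448476 177.49204476]] [[319.42163092 229.78159727]]
0.014 [[314.26655115 119.54747769]] [[189.03138965 179.12151501]] [[319.2492006  219.91024318]]
wristcam pos [0.50651974 0.40062852 0.29249237] [[ 1.    0.08  0.01]
 [ 0.08 -0.96  0.26]
 [ 0.03 -0.26 -0.97]]
[[314.65416565 134.45373148]] [[196.04028771 184.01475268]] [[319.80605828 194.9447262 ]]
[[311.52599011 127.20887095]] [[180.32683878 185.08197073]] [[320.52776337 147.74486141]]
[[317.90832005 141.11764524]] [[211.58204429 182.64189829]] [[319.13150234 239.87629875]]
```

```bash
python3 - <<'E'
import cv2,numpy as np
a=cv2.imread('pics/m1_side.png');w=cv2.imread('pics/m1.png')
r=np.zeros((600,800,3),np.uint8)
c=cv2.resize(a[80:155,280:355],(600,600),interpolation=cv2.INTER_CUBIC)
for p in((314.2,115),(314.3,119.5)): cv2.circle(c,(int((p[0]-279.5)*8),int((p[1]-79.5)*8)),4,(0,0,255),1)
r[:,:400]=c[:,100:500]
d=cv2.resize(w[130:280,220:420],(400,300),interpolation=cv2.INTER_CUBIC)
d=cv2.convertScaleAbs(d,alpha=2.2)
for p in((319.4,229.8),(319.2,219.9)): cv2.circle(d,(int((p[0]-220)*2),int((p[1]-130)*2)),4,(0,0,255),1)
r[:300,400:]=d
t=cv2.imread('pics/m1_top.png');d=cv2.resize(t[140:215,140:240],(400,300),interpolation=cv2.INTER_CUBIC)
for p in((186.7,177.5),(189,179.1)): cv2.circle(d,(int((p[0]-139.5)*4),int((p[1]-139.5)*4)),4,(0,0,255),1)
r[300:,400:]=d
cv2.imwrite('pics/z2.png',r)
E
```

```text
(no output)
```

View pics/z2.png

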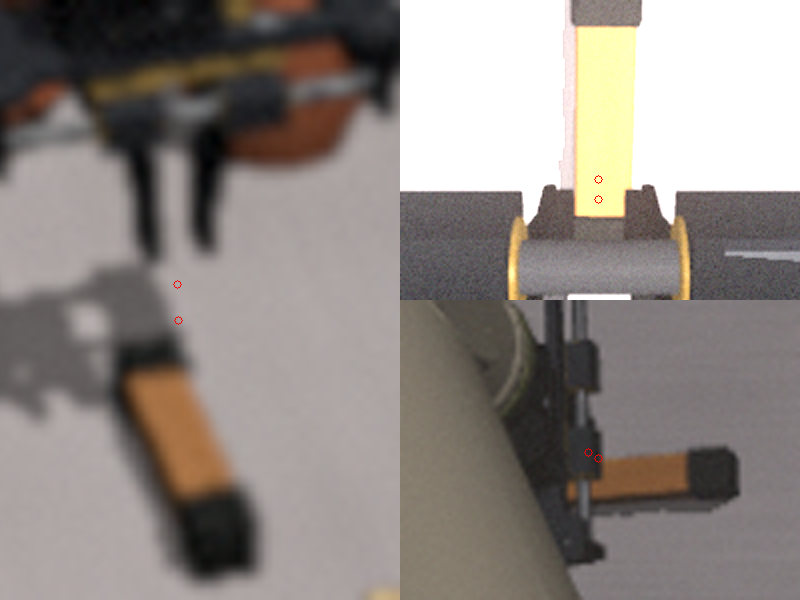

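```bash
python3 st.py; python3 - <<'E'
from h import *
S,T,W=cal('side'),cal('top'),cal('wrist')
print(tri(S,(314.3,111),W,(320,222)))
for z in(.1,.13): print(onz(S,(314.3,111),z),onz(W,(320,222),z))
# bar in wrist view: +y cap/shank border row ~143.5 , left/right cols
w=cv2.imread('pics/m1.png');t=cv2.imread('pics/m1_top.png')
print(w[100:235:3,319].tolist())
print(proj(W,[[.5106,.4050,.032],[.5114,.3748,.032],[.5176,.2867,.032],[.5176,.2867,.030]]))
E
```

```text
t 3.8 p [0.5135 0.3294 0.1081] w 0.0152
F [ 0.28 -0.24  0.64] T [-0.125  0.12   0.042]
x [-0.083  0.997  0.003] y [0.997 0.083 0.005] z [ 0.005  0.003 -1.   ] q [-0.84  0.36  0.25  1.64 -0.09  1.15 -0.49]
(array([0.51457641, 0.33864296, 0.12416374]), np.float64(0.3936426527565883), np.float64(2.2373155054453595))
[0.52277624 0.37509111 0.1       ] [0.51417458 0.32999045 0.1       ]
[0.51432074 0.32983524 0.13      ] [0.51298157 0.34099942 0.13      ]
[[100, 100, 107], [101, 100, 108], [105, 106, 113], [57, 57, 62], [56, 59, 60], [56, 55, 62], [58, 58, 63], [58, 61, 62], [53, 56, 58], [55, 56, 64], [58, 61, 65], [59, 60, 66], [56, 63, 68], [56, 57, 63], [56, 62, 69], [83, 124, 170], [83, 125, 172], [81, 123, 170], [84, 125, 172], [84, 124, 171], [85, 126, 171], [85, 126, 173], [85, 127, 173], [83, 125, 171], [82, 124, 171], [81, 123, 172], [82, 124, 171], [85, 126, 173], [81, 126, 173], [84, 126, 172], [81, 125, 173], [82, 125, 172], [84, 125, 173], [85, 128, 174], [79, 124, 173], [81, 124, 172], [82, 126, 173], [81, 125, 173], [79, 127, 173], [82, 125, 172], [84, 127, 173], [83, 126, 173], [79, 124, 171], [80, 124, 171], [82, 124, 173]]
[[322.59899751 112.41703783]
 [320.52776337 147.74486141]
 [319.13150234 239.87629875]
 [319.12007146 239.03962751]]
```

Triangulating the visible fingertips (side and wrist views) puts them at z≈0.127 with the reported TCP at 0.108. The real tips are therefore about 19 mm behind the reported TCP, not 14 mm ahead, and the jaws closed just above the bar. I'll go down by the measured offset and watch the force.

Call:
apply_moves(deltas=[{"translation":[0.001,0.003,-0.001],"turn":[0,0,0],"hand":0.06},{"translation":[0,0,-0.001],"turn":[0,0,0],"hand":0.06},{"translation":[0,0,-0.03],"turn":[0,0,0],"hand":0.06},{"translation":[0,0,-0.03],"turn":[0,0,0],"hand":0.06},{"translation":[0,0,0],"turn":[0,0,0],"hand":0.06}])

```text
time: 4.3
ee_pos: [0.5134, 0.3322, 0.0417]
eef_rot: [0.677, 0.736, 0.001, 0.001]
ft_force: [-0.0, -0.6, 0.2]
width: 0.0473
```

```bash
python3 st.py
```

```text
t 4.3 p [0.5134 0.3322 0.0417] w 0.0473
F [-0.01 -0.57  0.22] T [-0.139  0.1    0.005]
x [-0.084  0.996  0.001] y [0.996 0.084 0.003] z [ 0.003  0.001 -1.   ] q [-0.84  0.44  0.23  1.69 -0.11  1.03 -0.48]
```

Call:
apply_moves(deltas=[{"translation":[0.001,0,0],"turn":[0,0,0],"hand":0.06},{"translation":[0,0,-0.02],"turn":[0,0,0],"hand":0.06},{"translation":[0,0,-0.02],"turn":[0,0,0],"hand":0.06},{"translation":[0,0,0],"turn":[0,0,0],"hand":0.06}])

```text
time: 4.7
ee_pos: [0.5167, 0.3336, 0.0052]
eef_rot: [0.677, 0.736, 0.003, 0.001]
ft_force: [-0.9, 0.1, 0.2]
width: 0.0597
```

Call:
apply_moves(deltas=[{"translation":[0,0,-0.007],"turn":[0,0,0],"hand":0.06},{"translation":[0,0,0],"turn":[0,0,0],"hand":0.06}])

```text
time: 4.9
ee_pos: [0.5181, 0.3345, 0.0006]
eef_rot: [0.677, 0.736, 0.005, 0.001]
ft_force: [-0.4, -0.2, -0.2]
width: 0.0601
```

Call:
apply_moves(deltas=[{"translation":[-0.003,-0.001,-0.008],"turn":[0,0,0],"hand":0.06},{"translation":[0,0,0],"turn":[0,0,0],"hand":0.06}])

```text
time: 5.1
ee_pos: [0.5158, 0.3341, -0.0061]
eef_rot: [0.677, 0.736, 0.006, 0.001]
ft_force: [0.1, 0.3, -0.8]
width: 0.0596
```

Call:
apply_moves(deltas=[{"translation":[0,0,-0.005],"turn":[0,0,0],"hand":0.06},{"translation":[0,0,0],"turn":[0,0,0],"hand":0.06}])

```text
time: 5.3
ee_pos: [0.516, 0.3343, -0.0109]
eef_rot: [0.677, 0.736, 0.006, 0.001]
ft_force: [0.2, 0.3, -0.2]
width: 0.0599
```

Call:
apply_moves(deltas=[{"translation":[0,0,-0.004],"turn":[0,0,0],"hand":0.06},{"translation":[0,0,0],"turn":[0,0,0],"hand":0.02},{"translation":[0,0,0],"turn":[0,0,0],"hand":0.02},{"translation":[0,0,0],"turn":[0,0,0],"hand":0.02},{"translation":[0,0,0],"turn":[0,0,0],"hand":0.02}], newtons=60)

```text
time: 5.8
ee_pos: [0.5162, 0.3344, -0.015]
eef_rot: [0.677, 0.736, 0.007, 0.001]
ft_force: [1.1, -0.1, 0.5]
width: 0.0358
```

Call:
apply_moves(deltas=[{"translation":[0,0,0],"turn":[0,0,0],"hand":0.02},{"translation":[0,0,0],"turn":[0,0,0],"hand":0.02}])

```text
time: 6.0
ee_pos: [0.5164, 0.3345, -0.0149]
eef_rot: [0.677, 0.736, 0.007, 0.002]
ft_force: [0.6, -0.2, -1.5]
width: 0.0278
```

```bash
python3 st.py
```

```text
t 6.0 p [ 0.5164  0.3345 -0.0149] w 0.0278
F [ 0.64 -0.16 -1.52] T [-0.077  0.05  -0.013]
x [-0.084  0.996  0.007] y [0.996 0.083 0.012] z [ 0.011  0.008 -1.   ] q [-0.82  0.51  0.22  1.72 -0.13  0.91 -0.47]
```

Width is 27.8 mm, so the shank is gripped. Lifting.

Call:
apply_moves(deltas=[{"translation":[0,0,0.005],"turn":[0,0,0],"hand":0.015},{"translation":[0,0,0.03],"turn":[0,0,0],"hand":0.015},{"translation":[0,0,0.04],"turn":[0,0,0],"hand":0.015},{"translation":[0,0,0.04],"turn":[0,0,0],"hand":0.015},{"translation":[0,0,0.0],"turn":[0,0,0],"hand":0.015}])

```text
time: 6.5
ee_pos: [0.5124, 0.3312, 0.1007]
eef_rot: [0.677, 0.736, 0.002, 0.001]
ft_force: [1.4, -0.1, -4.6]
width: 0.0276
```

Call:
apply_moves(deltas=[{"translation":[0,0,0.04],"turn":[0,0,0],"hand":0.015},{"translation":[0,0,0.03],"turn":[0,0,0],"hand":0.015},{"translation":[0,0,0],"turn":[0,0,0],"hand":0.015},{"translation":[0,0,0],"turn":[0,0,0],"hand":0.015}])

```text
time: 6.9
ee_pos: [0.5094, 0.3292, 0.1684]
eef_rot: [0.677, 0.736, -0.002, 0.001]
ft_force: [-0.8, 0.2, -5.7]
width: 0.0276
```

```bash
python3 st.py m2 120 130 133 100 250 60 133 100; python3 st.py;  python3 st.py
```

```text
t 6.9 p [0.5094 0.3292 0.1684] w 0.0276
F [-0.79  0.15 -5.66] T [-0.254  0.102  0.015]
x [-0.084  0.996 -0.004] y [ 0.996  0.084 -0.003] z [-0.002 -0.004 -1.   ] q [-0.86  0.31  0.26  1.57 -0.08  1.27 -0.5 ]
t 7.05 p [0.5092 0.3289 0.1678] w 0.0275
F [-0.12  0.26 -5.02] T [-0.21   0.038  0.022]
x [-0.084  0.996 -0.005] y [ 0.996  0.084 -0.004] z [-0.003 -0.005 -1.   ] q [-0.86  0.31  0.26  1.57 -0.08  1.27 -0.5 ]
t 7.05 p [0.5092 0.3289 0.1678] w 0.0275
F [-0.12  0.26 -5.02] T [-0.21   0.038  0.022]
x [-0.084  0.996 -0.005] y [ 0.996  0.084 -0.004] z [-0.003 -0.005 -1.   ] q [-0.86  0.31  0.26  1.57 -0.08  1.27 -0.5 ]
```

View pics/m2_c.png

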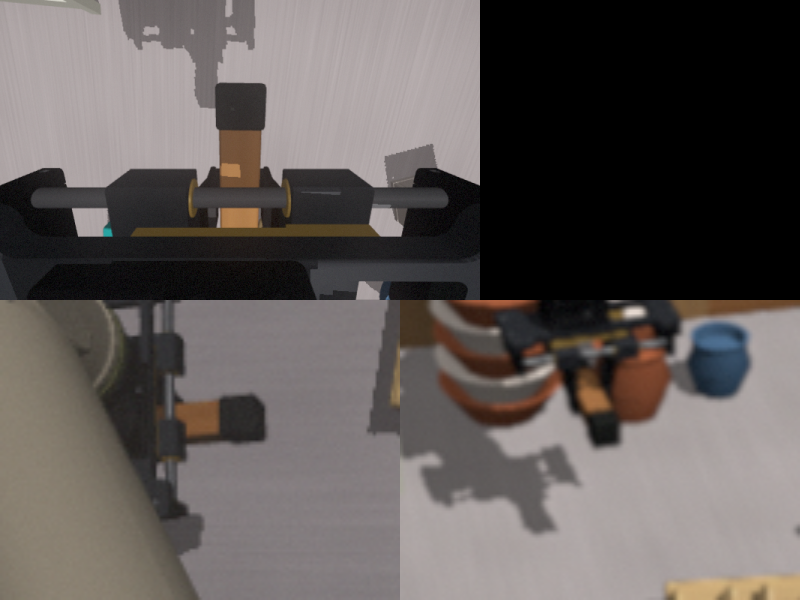

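The moment change with the bar lifted is about −0.13 N m in T_x at −4.5 N, so the centre of mass lies about +0.03 m in y: the heavy end is at +y. It goes on the +y slope. Now checking grip centring and sag in the wrist view, and computing the placing pose.

```bash
python3 - <<'E'
from h import *
z=np.load('pics/m2.npz');W=(z['K'],z['D'],z['E'])
ee=np.array([.5094,.3292,.1684])
for h in(.205,.215,.225): print(h,'capend',onz(W,(321,111),h)-ee,'border',onz(W,(321,172),h)-ee)
q=(.632,-.0165,-.098)
for b in(.05,-.05):
  for sd in(1,-1):
    X=rackpt(q,b,sd,0,0);Rz=R.from_euler('z',q[2]);n=Rz.apply([0,sd*s28,c28])
    print(b,sd,'mid',X.round(4),'n',n.round(4),'ee at seat',(X-.015*n).round(4),'ee +80',(X+.065*n).round(4))
print('tilt +y rotvec',Rz.apply([-np.radians(28),0,0]))
E
```

```text
0.205 capend [-0.00522686  0.07452882  0.0366    ] border [-0.00262508  0.04454582  0.0366    ]
0.215 capend [-0.00525318  0.07439134  0.0466    ] border [-0.002828    0.04644349  0.0466    ]
0.225 capend [-0.00527949  0.07425387  0.0566    ] border [-0.00303091  0.04834116  0.0566    ]
0.05 1 mid [0.6911 0.0732 0.065 ] n [0.0459 0.4672 0.8829] ee at seat [0.6904 0.0661 0.0518] ee +80 [0.694  0.1035 0.1224]
0.05 -1 mid [ 0.6725 -0.1159  0.065 ] n [-0.0459 -0.4672  0.8829] ee at seat [ 0.6732 -0.1089  0.0518] ee +80 [ 0.6695 -0.1463  0.1224]
-0.05 1 mid [0.5915 0.0829 0.065 ] n [0.0459 0.4672 0.8829] ee at seat [0.5908 0.0759 0.0518] ee +80 [0.5945 0.1133 0.1224]
-0.05 -1 mid [ 0.5729 -0.1062  0.065 ] n [-0.0459 -0.4672  0.8829] ee at seat [ 0.5736 -0.0991  0.0518] ee +80 [ 0.57   -0.1365  0.1224]
tilt +y rotvec [-0.48634737  0.04781521  0.        ]
```

Call:
apply_moves(deltas=[{"translation":[0.03,-0.03,0.005],"turn":[0,0,-0.09],"hand":0.015},{"translation":[0.03,-0.03,0.005],"turn":[0,0,-0.09],"hand":0.015},{"translation":[0.03,-0.03,0.005],"turn":[-0.12,0.012,0],"hand":0.015},{"translation":[0.03,-0.03,0.005],"turn":[-0.12,0.012,0],"hand":0.015},{"translation":[0.03,-0.03,0.005],"turn":[-0.12,0.012,0],"hand":0.015}])

```text
time: 7.55
ee_pos: [0.657, 0.1748, 0.188]
eef_rot: [0.729, 0.658, -0.144, 0.121]
ft_force: [1.7, -1.0, -5.7]
width: 0.0275
```

```bash
cat > go.py <<'E'
# needed shift/turn from the present pose to: bay b, side sd, lift d above seat; k = ee offset below underside
from h import *
from bench import readout
import sys
b,sd,d,k=[float(v) for v in sys.argv[1:5]]
q=tuple(float(v) for v in sys.argv[5:8]) if len(sys.argv)>5 else (.632,-.0165,-.098)
s=readout.read_state();Rc=R.from_quat(s['eef_rot']);Rz=R.from_euler('z',q[2])
n=Rz.apply([0,sd*s28,c28]);jx=Rz.apply([1,0,0])
if Rc.as_matrix()[:,1]@jx<0: jx=-jx
Rt=R.from_matrix(np.c_[np.cross(jx,-n),jx,-n])
T=rackpt(q,b,sd,0,0)+(d-k)*n
print('t',s['time'],'w',round(s['width'],4),'F',s['ft_force'].round(1),'T',s['torque'].round(3),'\nshift',(T-s['ee_pos']).round(4),'turn',(Rt*Rc.inv()).as_rotvec().round(4),'-n',(-n).round(4))
E
python3 go.py .05 1 .08 .015
```

```text
t 7.55 w 0.0275 F [ 1.7 -1.  -5.7] T [ 0.542 -0.109  0.017] 
shift [ 0.037  -0.0713 -0.0656] turn [-0.1113 -0.0023  0.0067] -n [-0.0459 -0.4672 -0.8829]
```

Call:
apply_moves(deltas=[{"translation":[0.018,-0.03,0],"turn":[-0.055,0,0.003],"hand":0.015},{"translation":[0.018,-0.03,0],"turn":[-0.055,0,0.003],"hand":0.015},{"translation":[0,0,0],"turn":[0,0,0],"hand":0.015},{"translation":[0,0,0],"turn":[0,0,0],"hand":0.015}])

```text
time: 7.95
ee_pos: [0.6948, 0.1112, 0.177]
eef_rot: [0.716, 0.652, -0.189, 0.163]
ft_force: [-0.5, 1.0, -4.8]
width: 0.0275
```

```bash
python3 go.py .05 1 .08 .015; python3 st.py m3 255 90 133 100 310 120 133 100; python3 go.py .05 1 .06 .015
```

```text
t 7.95 w 0.0275 F [-0.5  1.  -4.8] T [ 0.938 -0.08  -0.055] 
shift [-0.0008 -0.0077 -0.0546] turn [ 0.0135 -0.0145 -0.0002] -n [-0.0459 -0.4672 -0.8829]
t 7.95 p [0.6948 0.1112 0.177 ] w 0.0275
F [-0.52  1.01 -4.77] T [ 0.938 -0.08  -0.055]
x [ 0.079  0.872 -0.483] y [ 0.995 -0.098 -0.013] z [-0.059 -0.479 -0.876] q [-0.69  0.74  0.45  1.08  0.16  1.59 -0.42]
t 8.1 w 0.0275 F [ 0.1 -0.  -4.5] T [ 0.907 -0.042  0.016] 
shift [-0.0015 -0.0175 -0.0737] turn [ 0.0126 -0.0131 -0.0007] -n [-0.0459 -0.4672 -0.8829]
```

View pics/m3_c.png

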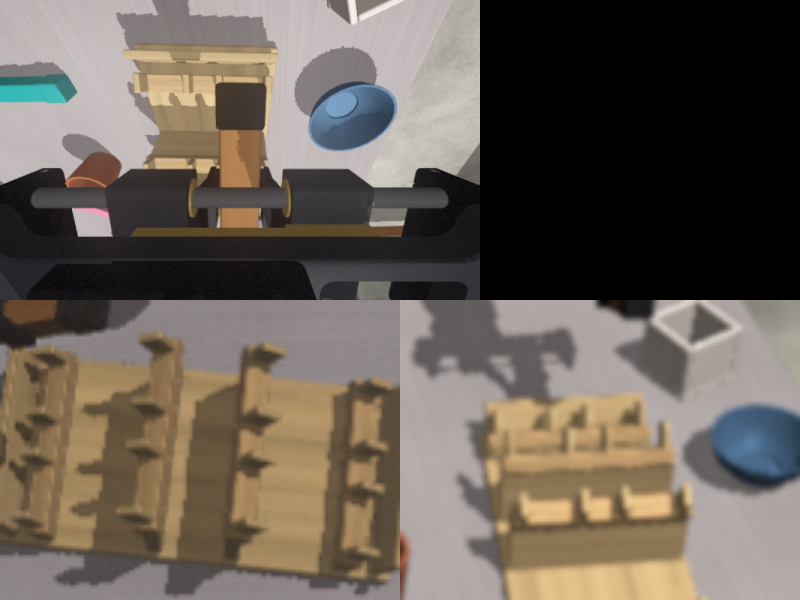

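```bash
python3 - <<'E'
from h import *
from bench import readout
S,T=cal('side'),cal('top');s=readout.read_state();M=R.from_quat(s['eef_rot']).as_matrix();e=s['ee_pos']
P=[e-M[:,2]*(.015+.016)+M[:,0]*a for a in(.075,0,-.075)]
print(np.round(P,3),proj(S,P).round(0).tolist(),proj(T,P).round(0).tolist())
z=np.load('pics/m3.npz');W=(z['K'],z['D'],z['E'])
q=(.632,-.0165,-.098)
im=cv2.imread('pics/m3.png')
def L(a,b,col):
    a,b=proj(W,[a,b]);cv2.line(im,tuple(int(v) for v in a),tuple(int(v) for v in b),col,1)
for u in(.058,-.058):
    L(rackpt(q,-.095,1,u,0),rackpt(q,.095,1,u,0),(255,0,0))
    for fx in(-.076,-.024,.024,.076): L(rackpt(q,fx,1,u,0),rackpt(q,fx,1,u,.026),(0,255,0))
L(rackpt(q,-.095,1,.085,.03),rackpt(q,.095,1,.085,.03),(255,0,255))
L(rackpt(q,.05,1,.085,.0),rackpt(q,.05,1,-.02,.0),(0,0,255))
r=np.zeros((600,800,3),np.uint8)
r[:400,:500]=cv2.resize(im[50:250,150:400],None,fx=2,fy=2,interpolation=cv2.INTER_CUBIC)
a=cv2.imread('pics/m3_side.png');b=cv2.imread('pics/m3_top.png')
r[400:,:400]=cv2.resize(a[70:170,280:480],(400,200));r[400:,400:]=cv2.resize(b[30:130,200:400],(400,200))
cv2.imwrite('pics/z3.png',r)
E
```

```text
[[0.702 0.192 0.169]
 [0.696 0.127 0.206]
 [0.69  0.061 0.242]] [[379.0, 117.0], [384.0, 119.0], [390.0, 121.0]] [[238.0, 99.0], [261.0, 95.0], [287.0, 90.0]]
```

View pics/z3.png

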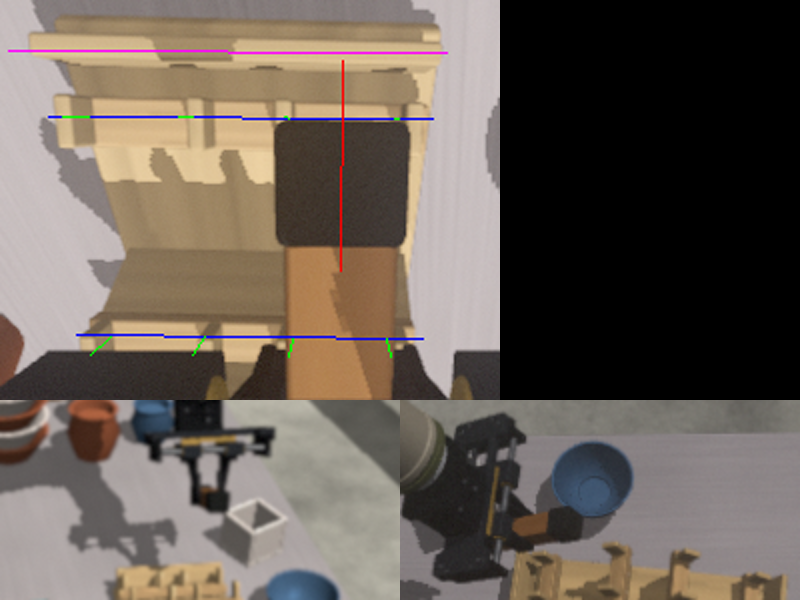

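The wrist view (foot-rail fins at crop x≈285 and 415 against a model of 288 and 396) puts the rack about 4 mm further in +x. The side and top views confirm the bar is where the pose says. I'm using rack x=0.636.

```bash
sed -i 's/(.632,-.0165,-.098)/(.636,-.0165,-.098)/' go.py; python3 go.py .05 1 .04 .015
```

```text
t 8.1 w 0.0275 F [ 0.1 -0.  -4.5] T [ 0.907 -0.042  0.016] 
shift [ 0.0016 -0.0269 -0.0913] turn [ 0.0126 -0.0131 -0.0007] -n [-0.0459 -0.4672 -0.8829]
```

Call:
apply_moves(deltas=[{"translation":[0.001,-0.009,-0.03],"turn":[0.012,-0.013,0],"hand":0.015},{"translation":[0,-0.009,-0.03],"turn":[0,0,0],"hand":0.015},{"translation":[0,-0.009,-0.027],"turn":[0,0,0],"hand":0.015},{"translation":[0,0,0],"turn":[0,0,0],"hand":0.015},{"translation":[0,0,0],"turn":[0,0,0],"hand":0.015}])

```text
time: 8.6
ee_pos: [0.6954, 0.09, 0.0924]
eef_rot: [0.718, 0.654, -0.174, 0.162]
ft_force: [0.1, 0.7, -4.4]
width: 0.0275
```

```bash
python3 go.py .05 1 .015 .015
```

```text
t 8.6 w 0.0275 F [ 0.1  0.7 -4.4] T [ 0.853 -0.081 -0.047] 
shift [-0.0004 -0.0169 -0.0274] turn [-0.0082  0.0055 -0.0064] -n [-0.0459 -0.4672 -0.8829]
```

Call:
apply_moves(deltas=[{"translation":[0,-0.009,-0.014],"turn":[-0.008,0.005,-0.006],"hand":0.015},{"translation":[0,-0.008,-0.013],"turn":[0,0,0],"hand":0.015},{"translation":[0,0,0],"turn":[0,0,0],"hand":0.015},{"translation":[0,0,0],"turn":[0,0,0],"hand":0.015}])

```text
time: 9.0
ee_pos: [0.6972, 0.0741, 0.067]
eef_rot: [0.719, 0.652, -0.177, 0.163]
ft_force: [0.9, 0.0, -5.2]
width: 0.0277
```

```bash
python3 go.py .05 1 .004 .015
```

```text
t 9.0 w 0.0277 F [ 0.9  0.  -5.2] T [ 0.86  -0.021  0.014] 
shift [-0.0026 -0.0061 -0.0117] turn [-0.0024  0.0049 -0.0021] -n [-0.0459 -0.4672 -0.8829]
```

Call:
apply_moves(deltas=[{"translation":[-0.003,-0.006,-0.011],"turn":[-0.002,0.005,-0.002],"hand":0.015},{"translation":[0,0,0],"turn":[0,0,0],"hand":0.015},{"translation":[0,0,0],"turn":[0,0,0],"hand":0.015}])

```text
time: 9.3
ee_pos: [0.6944, 0.0679, 0.0558]
eef_rot: [0.719, 0.652, -0.179, 0.162]
ft_force: [0.4, 0.3, -4.8]
width: 0.0277
```

```bash
python3 go.py .05 1 0 .015
```

```text
t 9.3 w 0.0277 F [ 0.4  0.3 -4.8] T [ 0.905 -0.058  0.036] 
shift [ 0.     -0.0018 -0.004 ] turn [-0.0007  0.0005 -0.    ] -n [-0.0459 -0.4672 -0.8829]
```

No contact yet. Creeping in 2–3 mm steps until the force changes.

Call:
apply_moves(deltas=[{"translation":[0,-0.001,-0.003],"turn":[0,0,0],"hand":0.015},{"translation":[0,0,0],"turn":[0,0,0],"hand":0.015}])

```text
time: 9.5
ee_pos: [0.6944, 0.067, 0.0527]
eef_rot: [0.719, 0.652, -0.179, 0.162]
ft_force: [-0.2, 0.1, -4.1]
width: 0.0276
```

Call:
apply_moves(deltas=[{"translation":[0,-0.001,-0.002],"turn":[0,0,0],"hand":0.015},{"translation":[0,0,0],"turn":[0,0,0],"hand":0.015}])

```text
time: 9.7
ee_pos: [0.6946, 0.0663, 0.0508]
eef_rot: [0.719, 0.652, -0.178, 0.162]
ft_force: [-0.3, -0.7, -4.6]
width: 0.0272
```

```bash
python3 go.py .05 1 0 .015
```

```text
t 9.7 w 0.0272 F [-0.3 -0.7 -4.6] T [ 0.795 -0.048  0.039] 
shift [-0.0003 -0.0001  0.001 ] turn [-0.0012  0.0012 -0.0006] -n [-0.0459 -0.4672 -0.8829]
```

Call:
apply_moves(deltas=[{"translation":[0,-0.001,-0.002],"turn":[0,0,0],"hand":0.015},{"translation":[0,0,0],"turn":[0,0,0],"hand":0.015}])

```text
time: 9.9
ee_pos: [0.6952, 0.066, 0.0498]
eef_rot: [0.719, 0.652, -0.178, 0.163]
ft_force: [-0.3, -0.7, -4.7]
width: 0.0275
```

Call:
apply_moves(deltas=[{"translation":[0,-0.001,-0.002],"turn":[0,0,0],"hand":0.015},{"translation":[0,0,0],"turn":[0,0,0],"hand":0.015}])

```text
time: 10.1
ee_pos: [0.6956, 0.0662, 0.0497]
eef_rot: [0.719, 0.652, -0.177, 0.163]
ft_force: [0.1, -0.6, -5.3]
width: 0.0275
```

```bash
python3 go.py .05 1 0 .015
```

```text
t 10.1 w 0.0275 F [ 0.1 -0.6 -5.3] T [ 0.919  0.031 -0.011] 
shift [-0.0013 -0.      0.002 ] turn [-0.0032  0.004  -0.0017] -n [-0.0459 -0.4672 -0.8829]
```

Call:
apply_moves(deltas=[{"translation":[-0.002,-0.002,-0.005],"turn":[-0.003,0.004,-0.002],"hand":0.015},{"translation":[0,0,0],"turn":[0,0,0],"hand":0.015}])

```text
time: 10.3
ee_pos: [0.6964, 0.0665, 0.0503]
eef_rot: [0.719, 0.652, -0.176, 0.164]
ft_force: [-0.4, 0.1, -5.5]
width: 0.0279
```

```bash
python3 go.py .05 1 0 .015
```

```text
t 10.3 w 0.0279 F [-0.4  0.1 -5.5] T [0.864 0.014 0.012] 
shift [-0.0021 -0.0004  0.0015] turn [-0.0023  0.0069 -0.0017] -n [-0.0459 -0.4672 -0.8829]
```

```bash
python3 st.py
```

```text
t 10.3 p [0.6964 0.0665 0.0503] w 0.0279
F [-0.41  0.12 -5.53] T [0.864 0.014 0.012]
x [ 0.088  0.88  -0.467] y [ 0.995 -0.096  0.007] z [-0.039 -0.465 -0.884] q [-0.65  0.79  0.43  1.28  0.15  1.32 -0.46]
```

Call:
apply_moves(deltas=[{"translation":[-0.001,-0.001,-0.003],"turn":[0,0,0],"hand":0.015},{"translation":[0,-0.001,-0.003],"turn":[0,0,0],"hand":0.015}])

```text
time: 10.5
ee_pos: [0.6968, 0.0662, 0.0489]
eef_rot: [0.719, 0.652, -0.174, 0.165]
ft_force: [-16.8, 9.5, 34.4]
width: 0.0274
```

```bash
python3 st.py; python3 -c "
from bench import readout;print(readout.read_state()['joint_torque'].round(2))"
```

```text
t 10.5 p [0.6968 0.0662 0.0489] w 0.0274
F [-16.81   9.51  34.44] T [-0.841  4.372 -2.15 ]
x [ 0.089  0.88  -0.466] y [ 0.995 -0.096  0.01 ] z [-0.035 -0.464 -0.885] q [-0.65  0.78  0.43  1.28  0.15  1.31 -0.46]
[ 7.920e+00 -6.233e+01  1.494e+01 -2.742e+01  2.670e+00 -6.180e+00
 -6.000e-02]
```

Contact: 34 N upward at the expected seat depth. Easing off and releasing.

Call:
apply_moves(deltas=[{"translation":[-0.002,0.001,0.002],"turn":[0,0,0],"hand":0.015},{"translation":[0,0,0],"turn":[0,0,0],"hand":0.015}])

```text
time: 10.7
ee_pos: [0.6945, 0.0671, 0.0508]
eef_rot: [0.719, 0.652, -0.174, 0.165]
ft_force: [0.0, -0.7, -4.8]
width: 0.0277
```

```bash
python3 go.py .05 1 0 .015
```

```text
t 10.7 w 0.0277 F [ 0.  -0.7 -4.8] T [0.834 0.067 0.067] 
shift [-0.0002 -0.001   0.001 ] turn [-0.0035  0.0109 -0.0021] -n [-0.0459 -0.4672 -0.8829]
```

Call:
apply_moves(deltas=[{"translation":[0,0,0],"turn":[0,0,0],"hand":0.056},{"translation":[0,0,0],"turn":[0,0,0],"hand":0.056},{"translation":[0,0,0],"turn":[0,0,0],"hand":0.056},{"translation":[0,0,0],"turn":[0,0,0],"hand":0.056},{"translation":[0,0,0],"turn":[0,0,0],"hand":0.056}])

```text
time: 11.2
ee_pos: [0.6948, 0.0645, 0.0499]
eef_rot: [0.72, 0.651, -0.175, 0.166]
ft_force: [0.2, -0.1, 0.9]
width: 0.0537
```

```bash
python3 go.py .05 1 0 .015
```

```text
t 11.2 w 0.0537 F [ 0.2 -0.1  0.9] T [ 0.469 -0.013 -0.012] 
shift [-0.0004  0.0016  0.0018] turn [-0.0006  0.0108 -0.0006] -n [-0.0459 -0.4672 -0.8829]
```

Call:
apply_moves(deltas=[{"translation":[0.001,0.012,0.022],"turn":[0,0,0],"hand":0.056},{"translation":[0.002,0.019,0.035],"turn":[0,0,0],"hand":0.056},{"translation":[0.002,0.019,0.035],"turn":[0,0,0],"hand":0.06},{"translation":[0,0.01,0.04],"turn":[0.1,0,0],"hand":0.087},{"translation":[0,0,0],"turn":[0.1,0,0],"hand":0.087}])

```text
time: 11.7
ee_pos: [0.6972, 0.1301, 0.183]
eef_rot: [0.729, 0.669, -0.111, 0.091]
ft_force: [1.4, -0.4, 0.4]
width: 0.0684
```

```bash
cat > det.py <<'E'
# project expected bar corners at bay (b,sd) in top/side; measure brown and black pixels there
from h import *
import sys
n=sys.argv[1];b,sd=float(sys.argv[2]),float(sys.argv[3]);q=(.636,-.0165,-.098)
for nm in('top','side'):
    c=cal(nm);im=cv2.imread(f'pics/{n}_{nm}.png');hsv=cv2.cvtColor(im,cv2.COLOR_BGR2HSV)
    for u in(-.075,-.06,-.045,0,.045,.06,.075):
        p=proj(c,rackpt(q,b,sd,u,.032))[0];x,y=p.round().astype(int);print(nm,u,p.round(1),hsv[y,x],end=' | ')
    print()
E
python3 st.py m4 255 90 133 100 320 130 100 75; python3 det.py m4 .05 1
```

```text
t 11.7 p [0.6972 0.1301 0.183 ] w 0.0684
F [ 1.38 -0.39  0.37] T [ 0.166 -0.063 -0.022]
x [ 0.081  0.956 -0.283] y [ 0.996 -0.089 -0.015] z [-0.04  -0.281 -0.959] q [-0.61  0.65  0.39  1.12  0.03  1.52 -0.36]
top -0.075 [305.6 109.2] [12 31 41] | top -0.06 [300.7 109.9] [15 40 38] | top -0.045 [295.8 110.5] [ 12 126  87] | top 0 [281.7 112.4] [ 13 140 109] | top 0.045 [268.1 114.2] [ 9 50 51] | top 0.06 [263.7 114.7] [ 8 24 43] | top 0.075 [259.3 115.3] [ 19 107 141] | 
side -0.075 [389.9 159.4] [16 90 62] | side -0.06 [388.8 158.5] [ 16 101  53] | side -0.045 [387.7 157.7] [ 13 136  92] | side 0 [384.5 155.1] [ 14 142 131] | side 0.045 [381.5 152.7] [ 13 118  82] | side 0.06 [380.5 151.9] [13 36 85] | side 0.075 [379.6 151.2] [ 10  17 133] |
```

Bar 1 is in its bay: at the predicted pixels both views show black caps at the ends and brown in between. Now to bar 2.

Call:
apply_moves(deltas=[{"translation":[-0.01,-0.02,0.03],"turn":[0.14,-0.02,0],"hand":0.087},{"translation":[-0.015,-0.035,0.01],"turn":[0.14,-0.02,0],"hand":0.087},{"translation":[-0.018,-0.04,0],"turn":[0,0,0.13],"hand":0.087},{"translation":[-0.018,-0.04,0],"turn":[0,0,0.13],"hand":0.087},{"translation":[-0.018,-0.04,0],"turn":[0,0,0.13],"hand":0.087}])

```text
time: 12.35
ee_pos: [0.6074, -0.0434, 0.1985]
eef_rot: [0.581, 0.813, -0.02, -0.003]
ft_force: [0.2, -0.5, 0.7]
width: 0.087
```

Call:
apply_moves(deltas=[{"translation":[-0.018,-0.04,0],"turn":[0,0,0.13],"hand":0.087},{"translation":[-0.018,-0.04,0],"turn":[0,0,0.13],"hand":0.087},{"translation":[-0.018,-0.04,0],"turn":[0,0,0.13],"hand":0.087},{"translation":[-0.018,-0.04,0],"turn":[0,0,0.13],"hand":0.087},{"translation":[-0.018,-0.04,0],"turn":[0,0,0.1],"hand":0.087}])

```text
time: 12.85
ee_pos: [0.5085, -0.2464, 0.1881]
eef_rot: [0.288, 0.957, -0.029, -0.005]
ft_force: [0.8, -0.3, -0.1]
width: 0.0871
```

```bash
python3 st.py
```

```text
t 12.85 p [ 0.5085 -0.2464  0.1881] w 0.0871
F [ 0.76 -0.29 -0.14] T [-0.015 -0.08   0.052]
x [-0.834  0.551 -0.008] y [ 0.551  0.833 -0.058] z [-0.026 -0.053 -0.998] q [ 0.01  0.21  0.37  1.66 -0.02  1.29  1.37]
```

Call:
apply_moves(deltas=[{"translation":[-0.009,-0.038,-0.01],"turn":[0.053,-0.026,-0.05],"hand":0.087},{"translation":[-0.009,-0.038,-0.01],"turn":[0,0,0],"hand":0.087},{"translation":[-0.008,-0.03,-0.01],"turn":[0,0,0],"hand":0.087},{"translation":[0,0,0],"turn":[0,0,0],"hand":0.087}])

```text
time: 13.25
ee_pos: [0.474, -0.3582, 0.1497]
eef_rot: [0.312, 0.95, -0.003, -0.01]
ft_force: [-0.4, -0.1, -1.1]
width: 0.0867
```

```bash
cat > barw.py <<'E'
from h import *
from bench import readout,camera
s=readout.read_state();W=cal('wrist');im=camera('wrist')[:,:,::-1].copy();cv2.imwrite('pics/bw.png',im)
hsv=cv2.cvtColor(im,cv2.COLOR_BGR2HSV)
m=((hsv[...,0]>8)&(hsv[...,0]<20)&(hsv[...,1]>110)&(hsv[...,2]>120)).astype(np.uint8);m[225:]=0
n,l,st,ce=cv2.connectedComponentsWithStats(m)
M=R.from_quat(s['eef_rot']).as_matrix();print('p',s['ee_pos'].round(4),'jaw deg',np.degrees(np.arctan2(M[1,1],M[0,1])).round(1),'z',M[:,2].round(3))
for i in range(1,n):
    if st[i,4]>200:
        c=cv2.findContours((l==i).astype(np.uint8),0,2)[0][0];bx=cv2.boxPoints(cv2.minAreaRect(c))
        P=np.array([onz(W,p,.030) for p in bx]);e=[P[1]-P[0],P[2]-P[1]];L=[np.linalg.norm(v) for v in e];a=e[int(np.argmax(L))]
        print(st[i],'box',bx.round().tolist(),'mid',P.mean(0).round(4),'len',np.round(L,4),'axis deg',np.degrees(np.arctan2(a[1],a[0])).round(1))
E
python3 barw.py
```

```text
p [ 0.474  -0.3582  0.1497] jaw deg 53.7 z [-0.02   0.001 -1.   ]
[ 310  151   28   74 1823] box [[310.0, 224.0], [312.0, 150.0], [337.0, 151.0], [335.0, 225.0]] mid [ 0.4774 -0.3556  0.03  ] len [0.0812 0.0262] axis deg 141.7
```

Call:
apply_moves(deltas=[{"translation":[0.007,-0.002,-0.03],"turn":[0,-0.02,-0.02],"hand":0.087},{"translation":[0,0,-0.03],"turn":[0,0,0],"hand":0.087},{"translation":[0,0,-0.03],"turn":[0,0,0],"hand":0.07},{"translation":[0,0,0],"turn":[0,0,0],"hand":0.07}])

```text
time: 13.7
ee_pos: [0.4847, -0.3496, 0.0535]
eef_rot: [0.315, 0.949, 0.001, -0.005]
ft_force: [-0.6, -0.2, 0.4]
width: 0.078
```

```bash
python3 st.py
```

```text
t 13.7 p [ 0.4847 -0.3496  0.0535] w 0.078
F [-0.56 -0.16  0.44] T [-0.011  0.072  0.013]
x [-0.801  0.598  0.009] y [ 0.598  0.801 -0.001] z [-0.008  0.004 -1.   ] q [ 0.21  0.42  0.42  1.71 -0.19  1.06  1.62]
```

Call:
apply_moves(deltas=[{"translation":[-0.004,-0.01,-0.01],"turn":[0,0,0],"hand":0.07},{"translation":[0,0,-0.02],"turn":[0,0,0],"hand":0.07},{"translation":[0,0,-0.02],"turn":[0,0,0],"hand":0.07},{"translation":[0,0,0],"turn":[0,0,0],"hand":0.07}])

```text
time: 14.1
ee_pos: [0.4833, -0.3588, 0.0043]
eef_rot: [0.312, 0.95, 0.0, -0.004]
ft_force: [-0.4, 0.4, -0.7]
width: 0.0703
```

```bash
python3 st.py
```

```text
t 14.1 p [ 0.4833 -0.3588  0.0043] w 0.0703
F [-0.44  0.44 -0.7 ] T [-0.011  0.023  0.008]
x [-0.805  0.593  0.008] y [ 0.593  0.805 -0.002] z [-0.008  0.003 -1.   ] q [ 0.24  0.49  0.4   1.73 -0.22  0.97  1.67]
```

Call:
apply_moves(deltas=[{"translation":[-0.002,0,-0.01],"turn":[0,0,0],"hand":0.07},{"translation":[0,0,-0.005],"turn":[0,0,0],"hand":0.07},{"translation":[0,0,0],"turn":[0,0,0],"hand":0.06}])

```text
time: 14.4
ee_pos: [0.4828, -0.36, -0.0087]
eef_rot: [0.312, 0.95, -0.0, -0.003]
ft_force: [0.0, -0.8, 0.0]
width: 0.067
```

Call:
apply_moves(deltas=[{"translation":[-0.001,0,-0.006],"turn":[0,0,0],"hand":0.05},{"translation":[0,0,0],"turn":[0,0,0],"hand":0.015},{"translation":[0,0,0],"turn":[0,0,0],"hand":0.015},{"translation":[0,0,0],"turn":[0,0,0],"hand":0.015},{"translation":[0,0,0],"turn":[0,0,0],"hand":0.015}], newtons=60)

```text
time: 14.9
ee_pos: [0.4827, -0.3607, -0.0134]
eef_rot: [0.312, 0.95, -0.001, -0.001]
ft_force: [-0.1, -0.5, -0.1]
width: 0.0298
```

Call:
apply_moves(deltas=[{"translation":[0,0,0],"turn":[0,0,0],"hand":0.015},{"translation":[0,0,0],"turn":[0,0,0],"hand":0.015},{"translation":[0,0,0],"turn":[0,0,0],"hand":0.015}])

```text
time: 15.2
ee_pos: [0.4827, -0.3608, -0.0134]
eef_rot: [0.312, 0.95, -0.001, -0.001]
ft_force: [0.4, -0.6, -0.6]
width: 0.028
```

```bash
python3 st.py
```

```text
t 15.2 p [ 0.4827 -0.3608 -0.0134] w 0.028
F [ 0.44 -0.55 -0.62] T [-0.07  -0.025 -0.016]
x [-0.806  0.592  0.002] y [ 0.592  0.806 -0.002] z [-0.003 -0.001 -1.   ] q [ 0.25  0.51  0.4   1.75 -0.24  0.93  1.68]
```

Call:
apply_moves(deltas=[{"translation":[0,0,0.005],"turn":[0,0,0],"hand":0.015},{"translation":[0,0,0.03],"turn":[0,0,0],"hand":0.015},{"translation":[0,0,0.04],"turn":[0,0,0],"hand":0.015},{"translation":[0,0,0.03],"turn":[0,0,0],"hand":0.015},{"translation":[0,0,0],"turn":[0,0,0],"hand":0.015}])

```text
time: 15.7
ee_pos: [0.4797, -0.3589, 0.0932]
eef_rot: [0.312, 0.95, -0.0, -0.005]
ft_force: [1.1, -0.7, -3.9]
width: 0.0277
```

Call:
apply_moves(deltas=[{"translation":[0,0,0],"turn":[0,0,0],"hand":0.015},{"translation":[0,0,0],"turn":[0,0,0],"hand":0.015}])

```text
time: 15.9
ee_pos: [0.4791, -0.3583, 0.0918]
eef_rot: [0.312, 0.95, 0.0, -0.005]
ft_force: [0.6, -0.4, -4.9]
width: 0.0274
```

```bash
python3 st.py; python3 - <<'E'
from bench import readout,camera
import numpy as np,cv2
T=[]
for i in range(6):
    im=camera('wrist');T.append(readout.read_state()['torque'])
print(np.mean(T,0).round(3),np.std(T,0).round(3))
cv2.imwrite('pics/lift2.png',im[:,:,::-1])
E
python3 st.py
```

```text
t 15.9 p [ 0.4791 -0.3583  0.0918] w 0.0274
F [ 0.62 -0.37 -4.9 ] T [-0.144 -0.116  0.043]
x [-0.806  0.592  0.01 ] y [ 0.592  0.806 -0.003] z [-0.01   0.003 -1.   ] q [ 0.21  0.38  0.44  1.68 -0.17  1.13  1.63]
[-0.115 -0.139  0.006] [0.037 0.023 0.03 ]
t 16.2 p [ 0.4792 -0.3584  0.092 ] w 0.0277
F [ 0.33  0.23 -4.38] T [-0.099 -0.142 -0.037]
x [-0.806  0.592  0.01 ] y [ 0.592  0.806 -0.003] z [-0.01   0.003 -1.   ] q [ 0.21  0.38  0.44  1.68 -0.17  1.13  1.63]
```

The moment with load, about (−0.085, −0.16) N m from baseline, puts the centre of mass 40 mm towards (−0.8, +0.6), which is the tool +x end. Turning −59° points the heavy end towards +y, so this bar goes in the near +y bay.

Call:
apply_moves(deltas=[{"translation":[0,0.01,0.045],"turn":[0,0,-0.06],"hand":0.015},{"translation":[0.005,0.025,0.04],"turn":[0,0,-0.13],"hand":0.015},{"translation":[0.01,0.04,0.025],"turn":[0,0,-0.13],"hand":0.015},{"translation":[0.012,0.044,0.005],"turn":[0,0,-0.13],"hand":0.015},{"translation":[0.012,0.044,0.003],"turn":[0,0,-0.13],"hand":0.015}])

```text
time: 16.7
ee_pos: [0.5127, -0.2001, 0.2113]
eef_rot: [0.581, 0.814, 0.002, -0.007]
ft_force: [0.4, -0.8, -3.6]
width: 0.0278
```

Call:
apply_moves(deltas=[{"translation":[0.012,0.044,0.003],"turn":[0,0,-0.13],"hand":0.015},{"translation":[0.012,0.044,0.003],"turn":[0,0,-0.13],"hand":0.015},{"translation":[0.012,0.044,0.003],"turn":[0,0,-0.13],"hand":0.015},{"translation":[0.012,0.044,0.003],"turn":[0,0,0],"hand":0.015},{"translation":[0.012,0.044,0.003],"turn":[0,0,0],"hand":0.015}])

```text
time: 17.2
ee_pos: [0.5725, 0.0251, 0.2268]
eef_rot: [0.733, 0.68, 0.003, -0.006]
ft_force: [0.5, -0.7, -3.0]
width: 0.0275
```

```bash
python3 go.py -.05 1 .12 .0134; python3 st.py
```

```text
t 17.2 w 0.0275 F [ 0.5 -0.7 -3. ] T [-0.299  0.009 -0.061] 
shift [ 0.0279  0.1076 -0.0677] turn [-0.501   0.0386 -0.0218] -n [-0.0459 -0.4672 -0.8829]
t 17.2 p [0.5725 0.0251 0.2268] w 0.0275
F [ 0.5  -0.66 -3.04] T [-0.299  0.009 -0.061]
x [0.074 0.997 0.014] y [ 0.997 -0.074 -0.005] z [-0.004  0.014 -1.   ] q [-0.39  0.21  0.32  1.58 -0.08  1.37 -0.13]
```

Call:
apply_moves(deltas=[{"translation":[0.007,0.03,0],"turn":[-0.125,0.01,-0.005],"hand":0.015},{"translation":[0.007,0.03,-0.005],"turn":[-0.125,0.01,-0.005],"hand":0.015},{"translation":[0.007,0.03,-0.01],"turn":[-0.125,0.01,-0.005],"hand":0.015},{"translation":[0.007,0.017,-0.015],"turn":[-0.12,0.01,-0.005],"hand":0.015},{"translation":[0,0,0],"turn":[0,0,0],"hand":0.015}])

```text
time: 17.7
ee_pos: [0.6009, 0.1444, 0.193]
eef_rot: [0.715, 0.654, -0.181, 0.168]
ft_force: [-1.7, 0.4, -6.2]
width: 0.0278
```

```bash
python3 go.py -.05 1 .06 .0134
```

```text
t 17.7 w 0.0278 F [-1.7  0.4 -6.2] T [ 1.016  0.091 -0.05 ] 
shift [-0.0032 -0.0397 -0.0869] turn [ 0.01    0.0024 -0.0094] -n [-0.0459 -0.4672 -0.8829]
```

Call:
apply_moves(deltas=[{"translation":[-0.001,-0.013,-0.028],"turn":[0.01,0.002,-0.009],"hand":0.015},{"translation":[-0.001,-0.013,-0.028],"turn":[0,0,0],"hand":0.015},{"translation":[-0.001,-0.013,-0.028],"turn":[0,0,0],"hand":0.015},{"translation":[0,0,0],"turn":[0,0,0],"hand":0.015}])

```text
time: 18.1
ee_pos: [0.5963, 0.1086, 0.1018]
eef_rot: [0.716, 0.655, -0.18, 0.161]
ft_force: [-0.6, -1.4, -4.8]
width: 0.0277
```

```bash
python3 go.py -.05 1 .02 .0134
```

```text
t 18.1 w 0.0277 F [-0.6 -1.4 -4.8] T [ 0.735  0.048 -0.006] 
shift [-0.0004 -0.0225 -0.031 ] turn [-0.0007 -0.0052 -0.0069] -n [-0.0459 -0.4672 -0.8829]
```

Call:
apply_moves(deltas=[{"translation":[0,-0.011,-0.016],"turn":[0,-0.005,-0.007],"hand":0.015},{"translation":[0,-0.011,-0.015],"turn":[0,0,0],"hand":0.015},{"translation":[0,0,0],"turn":[0,0,0],"hand":0.015}])

```text
time: 18.4
ee_pos: [0.5973, 0.0881, 0.0726]
eef_rot: [0.719, 0.652, -0.178, 0.162]
ft_force: [-0.3, -1.1, -3.9]
width: 0.0276
```

```bash
python3 go.py -.05 1 .004 .0134
```

```text
t 18.4 w 0.0276 F [-0.3 -1.1 -3.9] T [ 0.74  -0.043 -0.002] 
shift [-0.0022 -0.0095 -0.0159] turn [-0.0038  0.0013 -0.0002] -n [-0.0459 -0.4672 -0.8829]
```

Call:
apply_moves(deltas=[{"translation":[-0.002,-0.006,-0.009],"turn":[-0.004,0,0],"hand":0.015},{"translation":[0,-0.003,-0.006],"turn":[0,0,0],"hand":0.015},{"translation":[0,0,0],"turn":[0,0,0],"hand":0.015}])

```text
time: 18.7
ee_pos: [0.5968, 0.0813, 0.0597]
eef_rot: [0.719, 0.652, -0.176, 0.163]
ft_force: [-0.1, -0.0, -3.8]
width: 0.0277
```

```bash
python3 go.py -.05 1 .0 .0134
```

```text
t 18.7 w 0.0277 F [-0.1 -0.  -3.8] T [0.752 0.039 0.035] 
shift [-0.0019 -0.0047 -0.0065] turn [-0.0028  0.005  -0.0016] -n [-0.0459 -0.4672 -0.8829]
```

Call:
apply_moves(deltas=[{"translation":[-0.002,-0.004,-0.005],"turn":[0,0,0],"hand":0.015},{"translation":[0,0,0],"turn":[0,0,0],"hand":0.015}])

```text
time: 18.9
ee_pos: [0.5951, 0.0779, 0.055]
eef_rot: [0.719, 0.652, -0.176, 0.163]
ft_force: [0.6, -0.9, -4.5]
width: 0.0279
```

```bash
python3 go.py -.05 1 .0 .0134
```

```text
t 18.9 w 0.0279 F [ 0.6 -0.9 -4.5] T [ 0.78   0.001 -0.007] 
shift [-0.0002 -0.0012 -0.0019] turn [-0.0036  0.0059 -0.0023] -n [-0.0459 -0.4672 -0.8829]
```

Call:
apply_moves(deltas=[{"translation":[0,-0.001,-0.002],"turn":[0,0,0],"hand":0.015},{"translation":[0,0,0],"turn":[0,0,0],"hand":0.015}])

```text
time: 19.1
ee_pos: [0.5953, 0.0772, 0.0532]
eef_rot: [0.719, 0.652, -0.175, 0.163]
ft_force: [-0.9, 0.3, -4.3]
width: 0.0275
```

Call:
apply_moves(deltas=[{"translation":[0,-0.001,-0.002],"turn":[0,0,0],"hand":0.015},{"translation":[0,0,0],"turn":[0,0,0],"hand":0.015}])

```text
time: 19.3
ee_pos: [0.5958, 0.0769, 0.0517]
eef_rot: [0.719, 0.653, -0.175, 0.163]
ft_force: [-0.4, 0.3, -3.9]
width: 0.0276
```

Call:
apply_moves(deltas=[{"translation":[-0.001,0,0],"turn":[0,0,0],"hand":0.056},{"translation":[0,0,0],"turn":[0,0,0],"hand":0.056},{"translation":[0,0,0],"turn":[0,0,0],"hand":0.056},{"translation":[0,0,0],"turn":[0,0,0],"hand":0.056},{"translation":[0,0,0],"turn":[0,0,0],"hand":0.056}])

```text
time: 19.8
ee_pos: [0.5959, 0.0765, 0.0531]
eef_rot: [0.719, 0.652, -0.174, 0.164]
ft_force: [1.5, 1.1, 0.5]
width: 0.0539
```

```bash
python3 st.py
```

```text
t 19.8 p [0.5959 0.0765 0.0531] w 0.0539
F [1.49 1.1  0.54] T [ 0.448 -0.003  0.027]
x [ 0.088  0.881 -0.465] y [ 0.995 -0.095  0.009] z [-0.036 -0.463 -0.886] q [-0.66  0.57  0.27  1.57  0.29  1.27 -0.63]
```

Call:
apply_moves(deltas=[{"translation":[0.001,0.012,0.022],"turn":[0,0,0],"hand":0.056},{"translation":[0.002,0.019,0.035],"turn":[0,0,0],"hand":0.056},{"translation":[0.002,0.019,0.035],"turn":[0,0,0],"hand":0.06},{"translation":[0,0.04,0.03],"turn":[0.1,0,0],"hand":0.06},{"translation":[0,0.045,0.01],"turn":[0.1,0,0],"hand":0.06}])

```text
time: 20.3
ee_pos: [0.5981, 0.2098, 0.1871]
eef_rot: [0.732, 0.666, -0.111, 0.09]
ft_force: [0.4, -0.2, 0.0]
width: 0.06
```

Call:
apply_moves(deltas=[{"translation":[-0.02,0.04,0],"turn":[0.1,0,0],"hand":0.06},{"translation":[-0.03,0.035,0],"turn":[0.1,0,0],"hand":0.06},{"translation":[-0.03,0.03,0],"turn":[0,0,0],"hand":0.06},{"translation":[0,0,0],"turn":[0,0,0],"hand":0.06}])

```text
time: 20.7
ee_pos: [0.5166, 0.3232, 0.1919]
eef_rot: [0.737, 0.674, -0.036, 0.012]
ft_force: [0.9, 1.1, -0.2]
width: 0.0603
```

```bash
python3 st.py m5 240 90 133 100 325 130 107 80; python3 det.py m5 .05 1;python3 det.py m5 -.05 1
```

```text
t 20.7 p [0.5166 0.3232 0.1919] w 0.0603
F [ 0.88  1.06 -0.24] T [ 0.022  0.049 -0.077]
x [ 0.088  0.994 -0.07 ] y [ 0.995 -0.09  -0.032] z [-0.038 -0.067 -0.997] q [-0.75  0.36  0.13  1.46 -0.01  1.4  -0.72]
top -0.075 [305.6 109.2] [15 35 44] | top -0.06 [300.7 109.9] [ 0 31 41] | top -0.045 [295.8 110.5] [ 13 125  86] | top 0 [281.7 112.4] [ 13 148 100] | top 0.045 [268.1 114.2] [ 8 40 51] | top 0.06 [263.7 114.7] [13 42 43] | top 0.075 [259.3 115.3] [ 17 101 139] | 
side -0.075 [389.9 159.4] [16 88 61] | side -0.06 [388.8 158.5] [ 13 103  52] | side -0.045 [387.7 157.7] [ 14 141  87] | side 0 [384.5 155.1] [ 14 142 129] | side 0.045 [381.5 152.7] [ 12 119  79] | side 0.06 [380.5 151.9] [12 31 81] | side 0.075 [379.6 151.2] [ 10  18 129] | 
top -0.075 [301.7 145.9] [16 68 41] | top -0.06 [296.7 146.3] [170  37  41] | top -0.045 [291.8 146.7] [15 82 50] | top 0 [277.5 147.8] [ 14 137 106] | top 0.045 [263.7 148.9] [ 14 134  99] | top 0.06 [259.3 149.3] [170  18  42] | top 0.075 [254.9 149.6] [11 45 45] | 
side -0.075 [357.6 161.7] [75 17 30] | side -0.06 [356.8 160.8] [15 87 47] | side -0.045 [356.  159.9] [ 13 144  87] | side 0 [353.7 157.3] [ 14 147 130] | side 0.045 [351.6 154.8] [ 13 139  90] | side 0.06 [350.9 154. ] [12 49 78] | side 0.075 [350.2 153.2] [  9  15 120] |
```

View pics/m5_c.png

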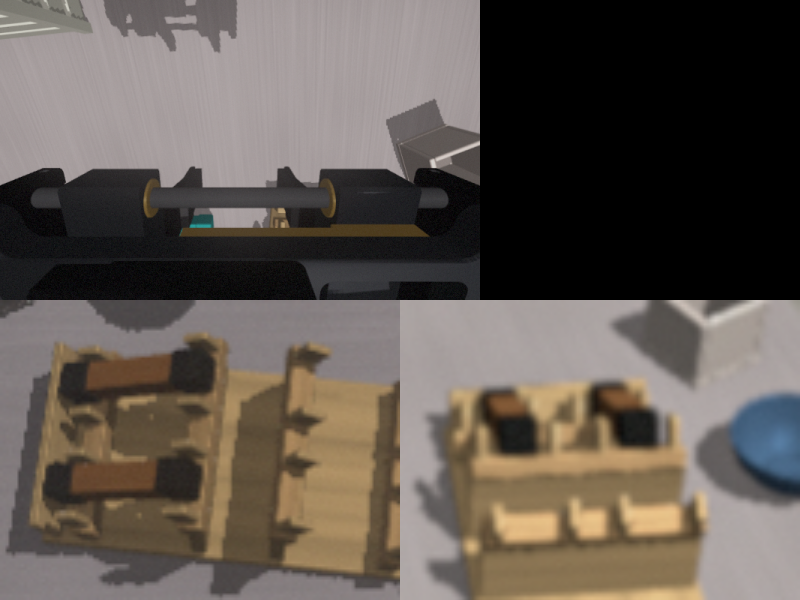

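The top crop shows both bars lying between their own fins: bar 1 from (72,382) to (192,370) and bar 2 from (58,482) to (182,478). The gripper is well clear, so I'm handing in.

```bash
python3 -c "
from bench import order;print(order.close_job())"
```

```text
the job is handed in; nothing more can be done
None
```

Both tapping bars are in the two +y bays of the rack, each in its own bay, released with the gripper well clear. I handed the job in at about 21 s of the 58 s allowed; no verdict was given.

- **Heavy ends:** Wrist moment readings while each bar was held level put the centre of mass about 30 mm from the grip on the first bar and 40 mm on the second, against about 33 mm expected. Each heavy end was placed at the low, outer end. I did not measure the load on the foot rails.
- **Last checks:** The final top and side views show both bars lying between their fins with a cap on each rail. The first bar's pixels were unchanged between the picture after its release and the last one. I saw nothing else moved, but the last picture viewed covered only the area around the rack.
- **What disagreed:**
  - **Fingertips:** The tips stood about 19 mm behind the reported tool point, not 14 mm ahead as stated. The first grasp closed just above the bar because of this; I corrected it by measuring from two cameras.
  - **Rack fit:** My first fit of the rack was about 7 mm short in x and was corrected from the later views.
  - **Seating force:** Seating the first bar briefly read about 39 N at the wrist. I took it to be the bar pressing on the rack, because the moment placed the contact near the grip.

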